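Run the stud-maze panel out to its service line and hold it

TASK

The outer rows of the stud-maze panel are to be tightened from below, so get it ready: push the accessory drawer of its wooden case, with the stylus in it, fully shut so that it is out of the way, then slide the maroon panel straight out over that drawer end of the case, keeping it flat and never lifting it off, until the yellow line across it is right above the case's edge. Out there it would tip off by itself, so finish while still holding it: the gripper keeps hold of the panel, flat on the case and still, and does not let go when the program ends. Leave the other things on the desk where they are.

Things in the scene. Friction and masses are not known exactly. Their poses are not given: they have to be found in the camera images.
- case: Wooden case, fixed to the desk, 340 (x) by 280 (y) by 100 mm high, open on top, with a flat rim 40 mm wide along both long sides. Origin: centre of its underside, on the desk; z up. Its -x axis points out through the drawer end (about to the robot's right), the end the panel is to hang over; its edge there is at x = -170, z = 100 mm. It is 12 mm wider than the panel on each side.
- case_edge (a point): Middle of the case's upper outer edge at the drawer end (case frame -170, 0, 100 mm), lined with a thin aluminium strip whose ends show from above on both sides of the panel.
- drawer (a joint): How far the accessory drawer is open, in m: 0 fully shut (front flush with the case's end), at most 0.12; starts 0.05 to 0.095. It opens along the case's -x axis, takes about 2 N plus a little drag to push, and stays where it is left.
- drawer_pull (a point): Middle of the drawer's steel bar pull: level, 90 mm long, about 10 mm thick, along the case's y axis, 35 mm out from the drawer front, 55 mm above the desk. Moves with the drawer; shut, it is at (-205, 0, 55) mm in the case frame. The drawer front is 166 mm wide, from 19 to 75 mm above the desk.
- panel: Loose maroon panel on two runners on the case's rim: 320 (x) by 256 (y) mm, 6 mm board on 10 mm runners, 0.55 to 0.9 kg, steel studs 3 mm high. Origin: centre of the runners' underside, 100 mm above the desk; z up. Its x is along the case's x within 2 degrees; the -x end is the outer end. Centre of mass within 10 mm of the origin: out at the line it tips unless held down at the handle with 2 to 4 N.
- panel_line (a point): Middle of the yellow line, 4 mm wide, straight across the panel (parallel to its y axis) on its top and down its side edges; panel frame: x = 38 mm, that is 198 mm from the outer end; z = 16 mm. Drag on the rim is roughly half the panel's weight plus half of any downward push.
- panel_handle (a point): Middle of the grip bar of the dark steel bow handle fixed on the panel's inner end: bar 10 mm thick, 100 mm long, along the panel's y, its centre 36 mm above the panel's top; panel frame (130, 0, 52) mm, so 152 mm above the desk. Free on both sides for a gripper coming from above and closing along the panel's x.
- stylus: Black test stylus, 120 mm long and 12 mm thick, lying loose crosswise in the open drawer, on the drawer floor 25 mm above the desk. Origin under its middle.
- nut_driver: Nut driver with red handle, 200 mm long (along its x), 25 mm thick, lying on the desk out beyond the drawer end, about where the panel will hang over. Origin under its middle. Not to be moved.
- mug: Blue mug, 80 mm wide, 92 mm high, to the robot's right. Origin under its centre. Not to be moved.
- parts_tray: Blue two-part tray of studs and nuts, 120 by 90 by 30 mm, to the robot's right. Origin under its centre. Not to be moved.
- stopwatch: Black stopwatch, 56 mm wide, 14 mm thick, to the robot's left. Origin under its centre. Not to be moved.
- tape: Yellow roll of tape lying flat, 72 mm wide, 24 mm high, to the robot's left. Origin under its centre. Not to be moved.
- pen_cup: Black cup of pens, 76 mm wide, 145 mm high with the pens, to the left beyond the case as seen from the robot. Origin under its centre. Not to be moved.

How it is judged:
By the outcome, as a careful person would: the job done as asked, in the order asked, and still so for the second after the job is handed in, while the arm keeps its last pose, push and grip.
It also fails if it takes over 54 s, if anything falls off the work surface, if the arm or the gripper's body presses on something with over 40 N, if the wrist force passes 120 N, or if a joint passes its speed limit or range.

ROBOT

A 6-joint arm with a two-finger parallel gripper is mounted at the origin on the work surface. World frame = base frame: x ahead of the robot, y to its left, z up, the work surface at z = 0. Lengths are in m, angles in rad, forces in N, time in s.
With the tool pointing down it reaches from about 0.375 to 0.9 m from the base axis. Payload 3.1 kg.
Tool frame: the origin (TCP) lies between the finger pads; the fingertips stand 8 mm ahead of it and the grasp point (between the pads) lies 11 mm behind it; z points along the fingers, y is the line along which they close (so a half turn about z gives the same grasp; the last joint's range is limited). The gripper opens to 85 mm and grips with 20 to 120 N. Pads are 22 mm wide; open, the fingers measure 114 mm over their backs; the gripper's body (76 mm by 85 mm) begins 54 mm behind the grasp point. The pads swing forward as they close: fully open they stand 13 mm farther back than shut.
Start: joints at [-1.282, 0.527, 1.433, -0, 1.181, -0.178], TCP at [0.281, -0.558, 0.239] pointing down, gripper open.
Joint ranges: [-3.08, 3.08], [-0.75, 2.2], [0.22, 2.44], [-1.43, 4.57], [0, 2.65], [-2.85, 2.85]. Speed limits (rad/s): [2.79, 2.79, 3.14, 3.14, 3.14, 3.14].

INTERFACE

Orientations are given as a unit quaternion [x, y, z, w].
In Python, from station import readout, cams, sign_off gives the robot as it stands.
- The arm moves only by the tool send_rows, never from a script. Its argument "commands" is text: rows parted by semicolons, each of 5 numbers parted by spaces: the finger opening in mm, from 0 to 85.4, then the shift along the tool's x, y, z each as a share of 0.02 m, from -1 to 1, then the turn about the tool's z as a share of 4 degrees, from -1 to 1. In form: grip dx dy dz spin; .... A call has 1 to 20 rows; each row shifts and turns the commanded pose from where the row before left it, along the tool's axes as they then stand; what a row does not reach is not made up. A row lasts 1/12 s, in which the tool goes at most 41.7 mm and 7.16 degrees, less where a joint would pass 70% of its speed; a pose out of reach is approached as far as the arm can. A call with a number of a shift or a turn outside -1 to 1 is refused whole. A call with a gripper value outside its range is refused whole. The fingers move at their own pace and stop on an object; "grip_force" is the grip in N (left out, the last holds). Time passes only in rows, so rows that do not move let the fingers close. It gives the time, the measured TCP pose, the force, the opening and the grip force at its end, in the units of the state.
- readout.sense(): the state, without advancing time (a new reading comes with each control period).
- cams.snapshot(name): name is "scene" or "top"; returns a dict with "pixels" (480x640x3 uint8, red, green, blue), "intrinsics" (3x3 intrinsics, pixels), "dist" ([k1, k2, p1, p2, k3] as OpenCV has them; the pictures are not rectified), "eye" and "rotation" of the camera in the world. Camera axes: x right, y down, z forward; pixel columns grow to the right and rows downward; lengths in m; the calibration is good to about 2 mm. A picture is of the moment at which its call begins. There is no depth.
- sign_off(): hands the job in; it is judged then, once.
The state is a dict: "t": time; "q": joint angles; "qd": joint speeds; "tau": joint torques, N m; "tcp_pos": TCP position; "tool_rot": TCP orientation; "force": force on the tool from outside, world axes, zero at the start; "ft_torque": the same for the moment, N m; "finger_gap": opening from 0.0 (shut) to 1.0 (fully open); "gripper_force": force on a finger pad.
Only numpy, scipy, OpenCV 4.12 (cv2) and the standard library are available. Lean on these libraries where they do the work, as an engineer would, in place of code of your own. Each camera call takes 0.05 s, during which the arm holds its last target. There are 200 camera calls.

## Working session

There is one attempt and no reset: what is moved stays moved. The work goes in short steps, Python scripts to look and compute and a tool call to move; the robot and the scene stay as the last step left them, time stands still between calls to the robot, and variables do not carry over. Pictures are saved under pics/ and viewed, at most 10 in all, crops included, and the job is handed in when it is done.

Besides the shell and the picture viewer there is one more tool, called in YAML: its name, and indented under it one key for each argument. send_rows: Moves the arm, as the interface text tells. Its arguments: {"type":"object","properties":{"commands":{"type":"string"},"grip_force":{"type":"number"}},"required":["commands"]}

```bash
mkdir -p pics; cat > h.py <<'E'
import numpy as np, cv2
from station import readout, cams, sign_off
def shot(n,f=None):
    s=cams.snapshot(n)
    if f: cv2.imwrite('pics/'+f,cv2.cvtColor(s['pixels'],cv2.COLOR_RGB2BGR))
    return s
def ray(s,uv,z):
    uv=np.array(uv,float).reshape(-1,1,2)
    p=cv2.undistortPoints(uv,np.array(s['intrinsics']),np.array(s['dist']))[:,0]
    d=np.c_[p,np.ones(len(p))]@np.array(s['rotation']).T
    e=np.array(s['eye']); return e+d*((z-e[2])/d[:,2])[:,None]
def proj(s,P):
    R=np.array(s['rotation']).T; t=-R@np.array(s['eye'])
    return cv2.projectPoints(np.array(P,float).reshape(-1,1,3),cv2.Rodrigues(R)[0],t,np.array(s['intrinsics']),np.array(s['dist']))[0][:,0]
E
python3 - <<'E'
from h import *
for n in('top','scene'):
    s=shot(n,n+'0.png'); print(n,s['eye'],np.array(s['rotation']).round(3).tolist())
r=readout.sense();print({k:np.round(v,3).tolist() for k,v in r.items()})
E
```

```text
top [ 0.38232333 -0.03020151  1.6034556 ] [-0.697, 0.715, -0.031, 0.036]
scene [1.33290348 0.00700653 0.75881874] [0.627, 0.645, -0.322, -0.296]
{'t': 0.1, 'q': [-1.282, 0.528, 1.434, -0.0, 1.181, -0.179], 'qd': [-0.001, -0.001, -0.002, -0.001, 0.0, -0.001], 'tau': [-0.001, -44.331, -17.859, -0.0, 0.004, -0.0], 'tcp_pos': [0.281, -0.557, 0.238], 'tool_rot': [0.973, 0.231, -0.0, -0.001], 'force': [0.25, 0.177, -0.442], 'ft_torque': [0.064, -0.032, -0.038], 'gripper_force': 0.0, 'finger_gap': 0.999}
```

View pics/top0.png

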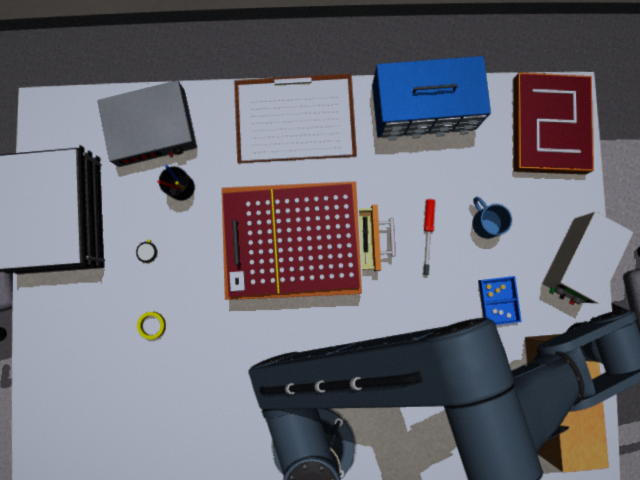

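View pics/scene0.png

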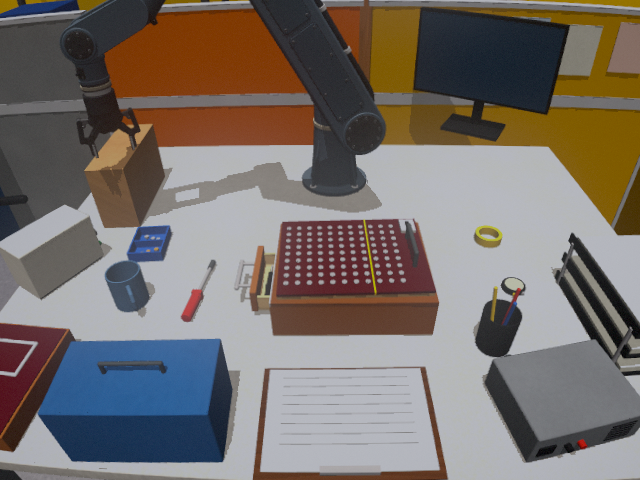

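The top view shows the case at about (223–360, 182–298), drawer pull near (391, 238), yellow line from (273, 190) to (278, 293), handle bar at (236, 244), nut driver at (428, 237), mug at (492, 220). The scene view agrees, with a wooden box near the start pose.

```bash
sed -i "s/np.array(s\['rotation'\])/Rm(s)/g" h.py; cat >> h.py <<'E'
from scipy.spatial.transform import Rotation
def Rm(s): return Rotation.from_quat(s['rotation']).as_matrix()
E
python3 - <<'E'
from h import *
s=shot('top'); im=s['pixels']; hsv=cv2.cvtColor(im,cv2.COLOR_RGB2HSV)
c=cv2.cvtColor(im[170:310,210:410],cv2.COLOR_RGB2BGR)
cv2.imwrite('pics/c1.png',cv2.resize(c,None,fx=4,fy=4,interpolation=cv2.INTER_CUBIC))
def roi(m): 
    z=np.zeros_like(m); z[170:310,210:410]=m[170:310,210:410]; return z
y=roi(cv2.inRange(hsv,(20,150,100),(35,255,255))); y[:,320:]=0
pts=np.argwhere(y)[:,::-1]; r=cv2.minAreaRect(ray(s,pts,.116)[:,:2].astype(np.float32)); print('line',r,len(pts))
mar=roi(cv2.inRange(hsv,(170,100,30),(180,255,255))|cv2.inRange(hsv,(0,100,30),(4,255,130)))
ct=max(cv2.findContours(mar,0,1)[0],key=cv2.contourArea)
print('panel',cv2.minAreaRect(ray(s,ct[:,0],.116)[:,:2].astype(np.float32)),cv2.minAreaRect(ct))
w=roi(cv2.inRange(hsv,(5,120,90),(18,255,255)))
ct2=max(cv2.findContours(w|mar|y,0,1)[0],key=cv2.contourArea)
print(cv2.minAreaRect(ct2))
print('pull',ray(s,[(391,238)],.055))
E
```

```text
line ((0.5250007510185242, 0.08219925314188004), (0.25678467750549316, 0.004836009815335274), 2.651785373687744) 207
panel ((0.5294249057769775, -0.018543697893619537), (0.2560310661792755, 0.19348745048046112), 2.7016046047210693) ((315.8299560546875, 238.1192626953125), (103.9494400024414, 79.44046020507812), 85.91438293457031)
((290.41339111328125, 240.5948486328125), (112.02069854736328, 135.90512084960938), 87.39744567871094)
pull [[ 0.52971406 -0.20988133  0.055     ]]
```

View pics/c1.png

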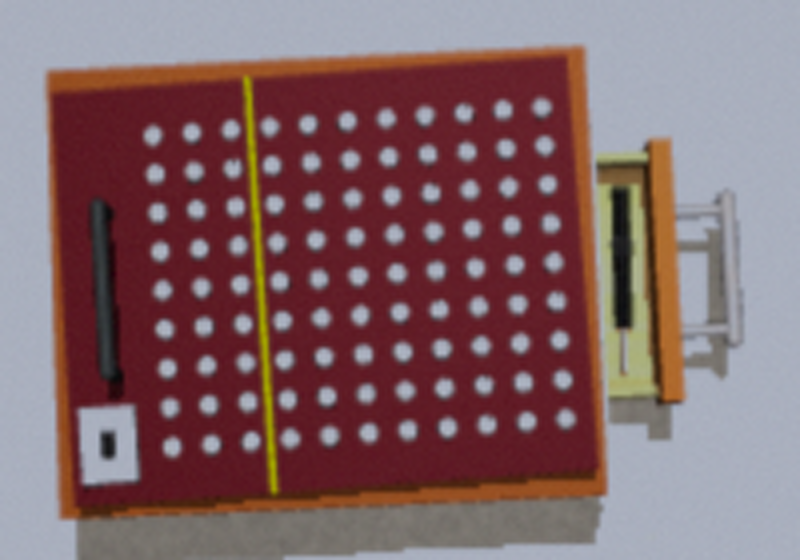

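Crop: case drawer-end edge runs from crop (584, 46) to (607, 495), pull bar centred at crop (731, 268), handle bar (104, 290), line (247, 78)–(274, 492). The drawer is open, with the stylus inside it.

```bash
python3 - <<'E'
from h import *
s=shot('top'); P=lambda l,z: ray(s,[(210+a/4-.4,170+b/4-.4) for a,b in l],z)[:,:2].round(4)
ang=lambda a,b: np.degrees(np.arctan2(*(b-a)[::-1]))
k=P([(47,70),(584,46),(607,495),(61,519)],.1); print('case',k.tolist(),[ang(k[i],k[(i+1)%4]) for i in range(4)],[np.linalg.norm(k[i]-k[(i+1)%4]) for i in range(4)])
p=P([(50,93),(567,57),(597,473),(76,505)],.116); print('panel',p.tolist(),[ang(p[i],p[(i+1)%4]) for i in range(4)],p.mean(0))
b=P([(727,192),(738,345)],.055);print('pull',b.tolist(),b.mean(0),ang(b[1],b[0]))
print('handle',P([(98,203),(110,378)],.152).tolist(), 'edge mid',(k[1]+k[2])/2)
print('nut',ray(s,[(428,237)],.02))
E
```

```text
case [[0.6645, 0.2147], [0.6705, -0.1215], [0.3909, -0.127], [0.3844, 0.209]] [np.float64(-88.97757826639568), np.float64(-178.873082435591), np.float64(91.1082622589559), np.float64(1.165801045271659)] [np.float64(0.33625353529740026), np.float64(0.27965408990393825), np.float64(0.3360628661426311), np.float64(0.28015799114071327)]
panel [[0.647, 0.2104], [0.6608, -0.1099], [0.4043, -0.1203], [0.3927, 0.1971]] [np.float64(-87.53295954321922), np.float64(-177.67816804693993), np.float64(92.09305408949244), np.float64(2.993866298014424)] [0.5262   0.044325]
pull [[0.5821, -0.2127], [0.4839, -0.2161]] [ 0.533  -0.2144] 1.9829721392682194
handle [[0.5728, 0.1762], [0.4675, 0.1703]] edge mid [ 0.5307  -0.12425]
nut [[ 0.53316397 -0.31073016  0.02      ]]
```

send_rows:
  commands: "85 0 0 -0.5 1;85 0 0 -0.5 1;60 1 0 0 1;40 1 0 0 1;20 1 -0.5 0 1;0 1 -1 0 1;0 1 -1 0 0;0 1 -1 0 0;0 1 -1 0 0;0 1 -1 0 0;0 1 -1 0 0;0 1 -1 0 0"

```text
t: 1.2
tcp_pos: [0.4697, -0.384, 0.2591]
tool_rot: [1.0, 0.024, -0.0, -0.0]
force: [0.9, -0.0, 0.1]
finger_gap: 0.002
gripper_force: 0.0
```

send_rows:
  commands: "0 1 -1 0 0;0 0.5 -1 0 0;0 0 -1 0 0;0 0 -1 0 0;0 0 0 0 0;0 0 0 0 0;0 0 0 0 0"

```text
t: 1.78
tcp_pos: [0.4953, -0.3046, 0.2595]
tool_rot: [1.0, 0.024, 0.0, 0.001]
force: [-0.4, 0.3, 0.4]
finger_gap: 0.003
gripper_force: 0.0
```

send_rows:
  commands: "0 1 -1 0 0;0 1 -0.9 0 0;0 0 0 1 0;0 0 0 1 0;0 0 0 1 0;0 0 0 1 0;0 0 0 1 0;0 0 0 1 0;0 0 0 1 0;0 0 0 1 0;0 0 0 1 0;0 0 0 0.9 0;0 0 0 0.4 0;0 0 0 0 0;0 0 0 0 0;0 0 0 0 0"

```text
t: 3.12
tcp_pos: [0.534, -0.265, 0.0542]
tool_rot: [1.0, 0.024, 0.001, 0.001]
force: [-0.2, -0.5, 0.7]
finger_gap: 0.003
gripper_force: 0.0
```

```bash
python3 - <<'E'
from h import *
s=shot('scene'); c=cv2.cvtColor(s['pixels'][180:340,150:350],cv2.COLOR_RGB2BGR)
cv2.imwrite('pics/c2.png',cv2.resize(c,None,fx=3.5,fy=3.5,interpolation=cv2.INTER_CUBIC))
E
```

```text
(no output)
```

View pics/c2.png

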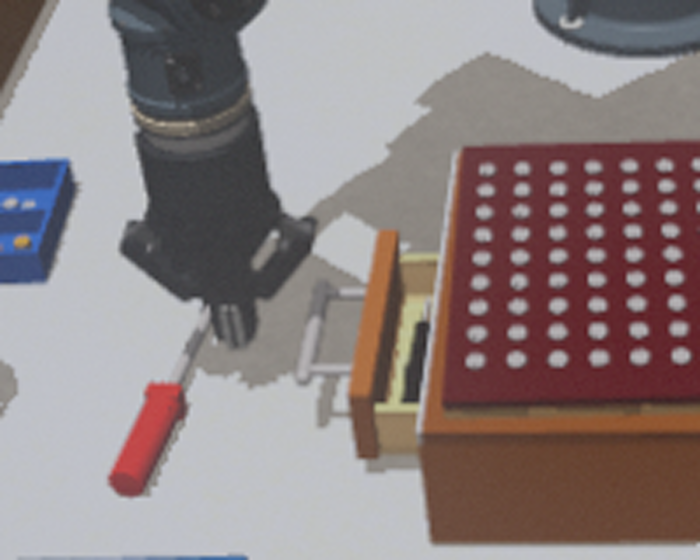

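The crop shows the closed fingers at crop (235, 330) clear between the nut driver and the pull (310, 335), in line with its middle.

send_rows:
  commands: "0 0 -0.5 0 0;0 0 -0.5 0 0;0 0 -0.5 0 0;0 0 -0.5 0 0;0 0 -0.5 0 0;0 0 -0.5 0 0;0 0 -0.5 0 0;0 0 0 0 0"

```text
t: 3.83
tcp_pos: [0.5291, -0.1912, 0.0533]
tool_rot: [1.0, 0.025, -0.001, -0.001]
force: [-0.4, 0.1, -0.2]
finger_gap: 0.002
gripper_force: 0.0
```

send_rows:
  commands: "0 0 -0.2 0 0;0 0 -0.15 0 0;0 0 0 0 0"

```text
t: 4.08
tcp_pos: [0.529, -0.1864, 0.0531]
tool_rot: [1.0, 0.024, -0.001, -0.0]
force: [0.7, -0.3, 0.4]
finger_gap: -0.002
gripper_force: 0.0
```

```bash
python3 - <<'E'
from h import *
s=shot('scene'); c=cv2.cvtColor(s['pixels'][180:340,150:350],cv2.COLOR_RGB2BGR)
cv2.imwrite('pics/c3.png',cv2.resize(c,None,fx=3.5,fy=3.5,interpolation=cv2.INTER_CUBIC))
E
```

```text
(no output)
```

View pics/c3.png

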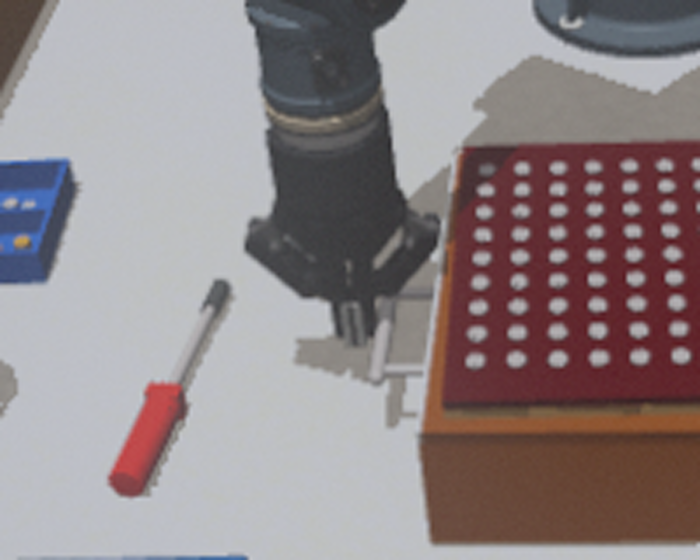

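The drawer is nearly shut: its front is out of sight at crop x≈425 and the pull is at (385, 340). I'll press it home gently.

send_rows:
  commands: "0 0 -0.15 0 0;0 0 0 0 0;0 0 0 0 0"

```text
t: 4.38
tcp_pos: [0.5293, -0.184, 0.0532]
tool_rot: [1.0, 0.024, -0.0, -0.0]
force: [-0.2, -1.1, -0.4]
finger_gap: -0.001
gripper_force: 0.2
```

send_rows:
  commands: "0 0 -0.15 0 0;0 0 0 0 0;0 0 0 0 0"

```text
t: 4.63
tcp_pos: [0.5295, -0.1824, 0.0533]
tool_rot: [1.0, 0.024, 0.0, 0.001]
force: [-1.9, -4.9, -1.2]
finger_gap: -0.002
gripper_force: 2.2
```

send_rows:
  commands: "0 0 -0.1 0 0;0 0 0 0 0;0 0 0 0 0"

```text
t: 4.88
tcp_pos: [0.5295, -0.1821, 0.0533]
tool_rot: [1.0, 0.025, 0.0, 0.002]
force: [-2.4, -10.5, -2.9]
finger_gap: 0.001
gripper_force: 4.4
```

send_rows:
  commands: "0 0 -0.1 0 0;0 0 0 0 0;0 0 0 0 0"

```text
t: 5.13
tcp_pos: [0.5296, -0.1819, 0.0534]
tool_rot: [1.0, 0.025, 0.001, 0.004]
force: [-4.7, -15.1, -3.9]
finger_gap: -0.0
gripper_force: 6.6
```

The drawer is at its stop: force climbs to 15 N with no motion. Now back off, go up and over to the handle.

send_rows:
  commands: "0 0 1 0 0;0 0 1 0 0;0 0 0.3 -1 0;0 0 0 -1 0;0 0 0 -1 0;0 0 0 -1 0;20 0 0 -1 0;50 0 0 -1 0;60 0 0 -1 0;60 0 0 -1 0;60 0 -1 -0.5 0;60 0 -1 0 0;60 0 -1 0 0;60 0 -1 0 0;60 0 -1 0 0;60 0 -1 0 0;60 0 -1 0 0;60 0 -1 0 0;60 0 -1 0 0;60 0 -1 0 0"

```text
t: 6.8
tcp_pos: [0.521, -0.0218, 0.2232]
tool_rot: [1.0, 0.024, -0.0, -0.0]
force: [0.7, -0.0, -0.4]
finger_gap: 0.697
gripper_force: 0.0
```

send_rows:
  commands: "60 0 -1 0 0;60 0 -1 0 0;60 0 -1 0 0;60 0 -1 0 0;60 0 -1 0 0;60 0 -1 0 0;60 0.2 -1 0 0;60 0.2 -0.5 0 0;60 0 0 0 0;60 0 0 0 0;60 0 0 0 0"

```text
t: 7.72
tcp_pos: [0.5224, 0.1262, 0.2232]
tool_rot: [1.0, 0.024, -0.0, 0.0]
force: [0.3, -0.1, -0.3]
finger_gap: 0.702
gripper_force: 0.0
```

```bash
python3 - <<'E'
from h import *
r=readout.sense(); T=Rotation.from_quat(r['tool_rot']); d=np.array([.5205,.174,.141])-r['tcp_pos']
print(np.round(r['tcp_pos'],4),T.apply(d,inverse=True)/.02,r['finger_gap'],np.round(T.as_matrix(),3).tolist(),np.round(r['q'],2))
s=shot('scene'); c=cv2.cvtColor(s['pixels'][140:340,200:460],cv2.COLOR_RGB2BGR)
cv2.imwrite('pics/c4.png',cv2.resize(c,None,fx=3,fy=3,interpolation=cv2.INTER_CUBIC))
E
```

```text
[0.5224 0.1262 0.2232] [ 0.02363689 -2.39231228  4.10738278] 0.7016895844125209 [[0.999, 0.047, -0.001], [0.047, -0.999, -0.0], [-0.001, 0.0, -1.0]] [ 0.03  0.43  1.67 -0.    1.04  1.55]
```

View pics/c4.png

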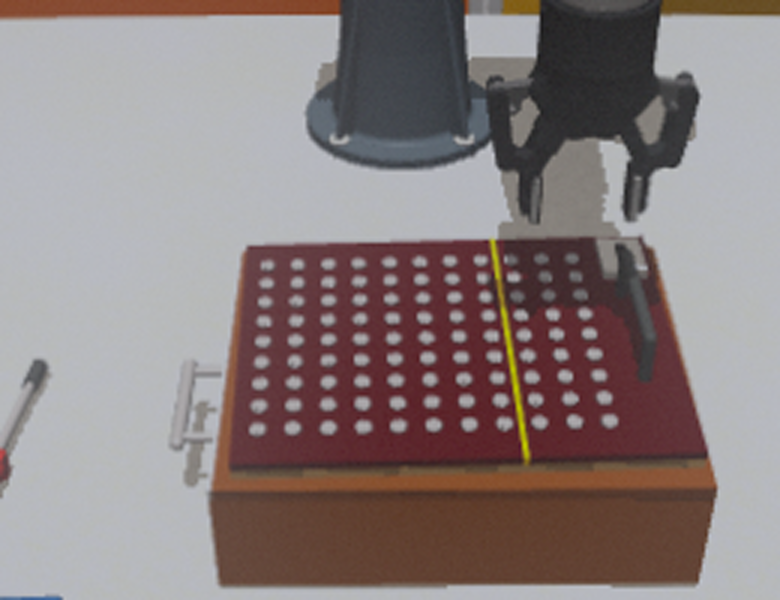

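The crop shows the drawer shut (pull at (185, 405)) and the open gripper above and short of the handle (635, 315).

send_rows:
  commands: "60 0 -1 0 0;60 0 -1 0 0;60 0 -0.4 0 0;60 0 0 0 0;60 0 0 1 0;60 0 0 1 0;60 0 0 1 0;60 0 0 0.7 0;60 0 0 0.4 0;60 0 0 0 0;60 0 0 0 0"

```text
t: 8.68
tcp_pos: [0.5204, 0.1741, 0.1413]
tool_rot: [1.0, 0.024, -0.0, 0.0]
force: [-0.7, 0.2, 0.4]
finger_gap: 0.705
gripper_force: 0.0
```

send_rows:
  commands: "30 0 0 0 0;20 0 0 0 0;15 0 0 0 0;10 0 0 0 0;5 0 0 0 0;0 0 0 0 0;0 0 0 0 0;0 0 0 0 0;0 0 0 0 0;0 0 0 0 0"
  grip_force: 60

```text
t: 9.52
tcp_pos: [0.5207, 0.1745, 0.1422]
tool_rot: [1.0, 0.024, 0.001, 0.0]
force: [-0.3, -2.3, 6.3]
finger_gap: 0.089
gripper_force: 58.7
```

```bash
cat >> h.py <<'E'
def status():
    """line and case edge in top view; edge from wood corners measured at start"""
    s=shot('top'); hsv=cv2.cvtColor(s['pixels'],cv2.COLOR_RGB2HSV)
    y=cv2.inRange(hsv,(20,150,100),(35,255,255)); y[:170]=0;y[310:]=0;y[:,:210]=0;y[:,410:]=0
    n,l,st,_=cv2.connectedComponentsWithStats(y)
    pts=np.argwhere(y)[:,::-1]
    w=ray(s,pts,.116)[:,:2]; 
    return s,w,pts
E
python3 - <<'E'
from h import *
r=readout.sense(); print(r['tcp_pos'],r['finger_gap'],r['gripper_force'],r['force'],r['tool_rot'])
s,w,p=status(); print(len(w),cv2.minAreaRect(w.astype(np.float32)))
# strip at edge: scan rows near both rim ends
for row in (186,187,292,293): print(row,s['pixels'][row,352:366].tolist())
E
```

```text
[0.52068332 0.1745472  0.14219788] 0.08876053308811993 58.6519593000412 [-0.31994919 -2.3000325   6.3274556 ] [9.99706921e-01 2.41968906e-02 6.86062203e-04 3.33873414e-04]
208 ((0.5250847935676575, 0.08422518521547318), (0.25679612159729004, 0.004854756407439709), 2.6736185550689697)
186 [[154, 83, 40], [155, 84, 39], [158, 87, 44], [159, 97, 65], [161, 135, 128], [166, 168, 180], [165, 172, 186], [164, 171, 185], [166, 171, 185], [164, 171, 184], [165, 170, 184], [165, 170, 185], [166, 171, 186], [165, 170, 185]]
187 [[155, 83, 39], [158, 87, 41], [158, 87, 41], [159, 97, 62], [161, 134, 123], [165, 168, 180], [164, 171, 186], [165, 171, 185], [163, 169, 184], [165, 170, 184], [165, 170, 184], [165, 170, 185], [164, 169, 184], [164, 170, 185]]
292 [[147, 77, 33], [150, 79, 35], [148, 78, 34], [149, 78, 36], [148, 77, 33], [147, 77, 34], [145, 75, 33], [146, 77, 35], [147, 79, 37], [152, 105, 88], [164, 166, 178], [165, 171, 184], [165, 171, 184], [165, 171, 185]]
293 [[140, 76, 35], [140, 75, 34], [144, 79, 39], [142, 78, 39], [146, 80, 44], [141, 79, 43], [125, 72, 40], [126, 71, 45], [132, 85, 63], [155, 121, 110], [164, 165, 179], [164, 170, 184], [165, 171, 186], [165, 172, 185]]
```

send_rows:
  commands: "0 0 0 0 0;0 0 0.2 0 0;0 0 0.4 0 0.03;0 0 0.4 0 0.03;0 0 0.4 0 0.03;0 0 0.4 0 0.03;0 0 0.4 0 0.03;0 0 0.4 0 0.03;0 0 0 0 0"
  grip_force: 100

```text
t: 10.32
tcp_pos: [0.5235, 0.1233, 0.1423]
tool_rot: [1.0, 0.017, 0.001, -0.001]
force: [-0.7, 1.6, 5.6]
finger_gap: 0.076
gripper_force: 98.1
```

```bash
python3 - <<'E'
from h import *
r=readout.sense(); T=Rotation.from_quat(r['tool_rot']).as_matrix(); print(r['tcp_pos'],r['finger_gap'],r['gripper_force'],r['force'],r['ft_torque'],np.degrees(np.arctan2(T[1,0],T[0,0])))
s,w,p=status(); print(len(w),cv2.minAreaRect(w.astype(np.float32)))
E
```

```text
[0.52348024 0.12327054 0.14230447] 0.07625307424090395 98.07486176490784 [-0.66652019  1.61669555  5.63306892] [0.24558122 0.0136782  0.03209137] 1.9406401692296404
208 ((0.5261138081550598, 0.03292495384812355), (0.25649458169937134, 0.004903312306851149), 1.9312323331832886)
```

send_rows:
  commands: "0 0 0.2 0 0.012;0 0 0.4 0 0.012;0 0 0.4 0 0.012;0 0 0.4 0 0.012;0 0 0.4 0 0.012;0 0 0.4 0 0.012;0 0 0.4 0 0.012;0 0 0.4 0 0.012;0 0 0.4 0 0.012;0 0 0.4 0 0.012;0 0 0.4 0 0.012;0 0 0.4 0 0.012;0 0 0.4 0 0.012;0 0 0.4 0 0.012;0 0 0.4 0 0.012;0 0 0.4 0 0.012;0 0 0.4 0 0.012;0 0 0.4 0 0.012;0 0 0.2 0 0;0 0 0 0 0"

```text
t: 12.03
tcp_pos: [0.5271, -0.0202, 0.1423]
tool_rot: [1.0, 0.009, 0.001, -0.001]
force: [-0.8, 3.0, 8.0]
finger_gap: 0.078
gripper_force: 98.3
```

```bash
python3 - <<'E'
from h import *
r=readout.sense(); T=Rotation.from_quat(r['tool_rot']).as_matrix(); print(r['tcp_pos'],r['finger_gap'],r['gripper_force'],r['force'],r['ft_torque'],np.degrees(np.arctan2(T[1,0],T[0,0])))
s,w,p=status(); print(len(w),cv2.minAreaRect(w.astype(np.float32)))
c=cv2.cvtColor(s['pixels'][170:310,290:440],cv2.COLOR_RGB2BGR)
a=cv2.resize(c,None,fx=4,fy=4,interpolation=cv2.INTER_CUBIC);cv2.imwrite('pics/c5.png',a)
s=shot('scene'); c=cv2.cvtColor(s['pixels'][200:350,200:360],cv2.COLOR_RGB2BGR)
cv2.imwrite('pics/c6.png',cv2.resize(c,None,fx=4,fy=4,interpolation=cv2.INTER_CUBIC))
E
```

```text
[ 0.52709075 -0.02019046  0.14230052] 0.07832424119589484 98.34108352661133 [-0.84881524  2.95760827  8.04711493] [0.49490925 0.07203242 0.00706202] 1.0641980844649153
207 ((0.5297905206680298, -0.11068768054246902), (0.2563070058822632, 0.005094334948807955), 0.9196826219558716)
```

View pics/c5.png

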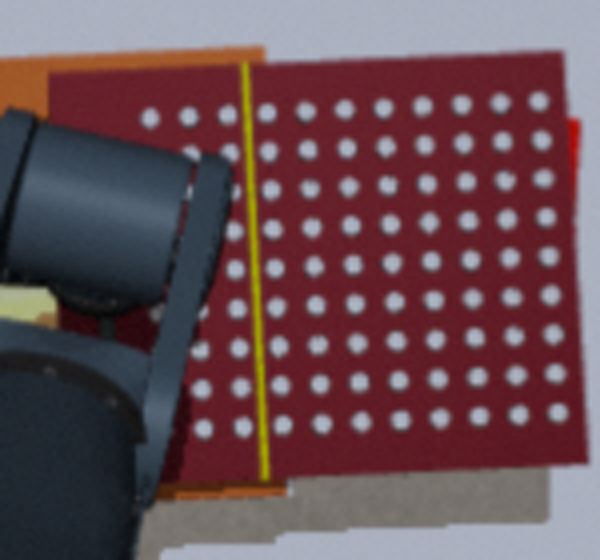

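View pics/c6.png

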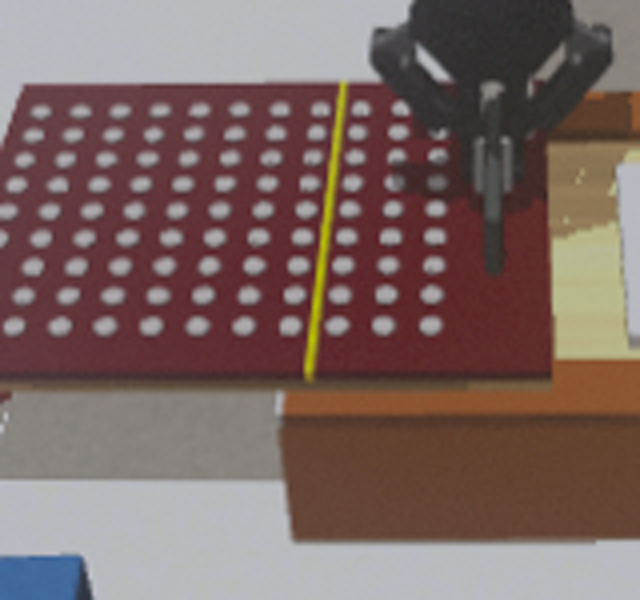

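The top crop shows the line from (245, 65) to (265, 478) and the case edge near (265, 50) and (288, 490), so about 14–16 mm remain. The scene crop shows the strip at (280, 400) and the line's near end at (309, 377).

```bash
python3 - <<'E'
from h import *
s=shot('top');im=s['pixels'].astype(int)
for row in (290,291,292,293,294): print(row,[tuple(x) for x in im[row,358:367].tolist()])
q=shot('scene');im=q['pixels'].astype(int)
for row in (297,299,301,303,305): print(row,[tuple(x) for x in im[row,265:275].tolist()])
print('scene edge@z.1 ',ray(q,[(268.5,300)],.1),'line near end',ray(q,[(200+309/4-.4,200+372/4-.4)],.116))
print('top line ends',ray(s,[(290+245/4-.4,170+65/4-.4),(290+265/4-.4,170+478/4-.4)],.116)[:,:2])
E
```

```text
290 [(79, 38, 19), (81, 37, 20), (78, 37, 22), (88, 58, 52), (116, 109, 110), (114, 108, 105), (116, 108, 103), (119, 111, 108), (119, 110, 105)]
291 [(87, 42, 18), (87, 43, 16), (85, 44, 21), (96, 67, 58), (124, 121, 125), (123, 119, 118), (123, 118, 113), (123, 119, 111), (121, 117, 111)]
292 [(138, 71, 31), (136, 71, 31), (137, 72, 36), (145, 100, 84), (155, 154, 162), (133, 131, 132), (125, 122, 117), (125, 120, 114), (122, 117, 113)]
293 [(130, 73, 42), (126, 70, 40), (131, 77, 47), (147, 106, 90), (151, 151, 156), (131, 130, 130), (121, 116, 111), (126, 120, 114), (126, 121, 116)]
294 [(123, 108, 99), (123, 106, 97), (120, 105, 96), (124, 110, 101), (129, 124, 122), (120, 116, 113), (115, 113, 106), (120, 117, 110), (122, 119, 112)]
297 [(111, 96, 80), (112, 98, 81), (111, 96, 78), (112, 97, 81), (123, 111, 102), (121, 102, 87), (115, 89, 68), (111, 82, 61), (111, 81, 57), (111, 82, 58)]
299 [(135, 129, 123), (135, 132, 125), (137, 131, 127), (135, 129, 124), (168, 169, 173), (171, 161, 159), (149, 111, 96), (140, 85, 51), (140, 85, 51), (139, 84, 52)]
301 [(137, 131, 126), (135, 129, 123), (133, 128, 121), (140, 136, 131), (173, 174, 180), (158, 142, 138), (140, 92, 66), (140, 87, 55), (139, 85, 51), (139, 85, 54)]
303 [(136, 132, 125), (134, 129, 124), (133, 127, 123), (137, 135, 131), (155, 154, 159), (138, 119, 115), (121, 81, 59), (119, 75, 51), (119, 75, 51), (120, 76, 52)]
305 [(137, 131, 126), (135, 129, 124), (136, 131, 125), (133, 127, 122), (126, 122, 121), (105, 92, 90), (90, 65, 55), (84, 57, 48), (85, 57, 45), (85, 59, 49)]
scene edge@z.1  [[ 0.65978457 -0.12654042  0.1       ]] line near end [[ 0.65470047 -0.10889894  0.116     ]]
top line ends [[ 0.65581301 -0.10846794]
 [ 0.40142881 -0.11288242]]
```

send_rows:
  commands: "0 0 0.2 0 0;0 0 0.3 0 0;0 0 0.3 0 0;0 0 0.07 0 0;0 0 0 0 0;0 0 0 0 0;0 0 0 0 0"

```text
t: 12.82
tcp_pos: [0.5273, -0.0369, 0.1423]
tool_rot: [1.0, 0.01, 0.001, -0.001]
force: [-0.8, 4.5, 7.6]
finger_gap: 0.078
gripper_force: 98.4
```

```bash
cat > m.py <<'E'
from h import *
r=readout.sense(); T=Rotation.from_quat(r['tool_rot']).as_matrix(); print(r['t'],r['tcp_pos'],r['gripper_force'],r['force'],r['ft_torque'],np.degrees(np.arctan2(T[1,0],T[0,0])))
s,w,p=status(); print(len(w),cv2.minAreaRect(w.astype(np.float32)))
a=cv2.resize(cv2.cvtColor(s['pixels'][175:305,300:440],cv2.COLOR_RGB2BGR),(560,520),interpolation=cv2.INTER_CUBIC)
q=shot('scene'); im=q['pixels']; hsv=cv2.cvtColor(im,cv2.COLOR_RGB2HSV)
y=cv2.inRange(hsv,(20,150,90),(35,255,255)); y[:200]=0;y[310:]=0;y[:,:240]=0;y[:,330:]=0
w=ray(q,np.argwhere(y)[:,::-1],.116)[:,:2]; print('scene line',len(w),cv2.minAreaRect(w.astype(np.float32)))
for row in (299,301): print(row,[tuple(x) for x in im[row,265:275].tolist()])
b=cv2.resize(cv2.cvtColor(im[270:330,240:300],cv2.COLOR_RGB2BGR),(240*2,240*2),interpolation=cv2.INTER_CUBIC)
import sys; cv2.imwrite('pics/'+sys.argv[1],cv2.resize(np.hstack([cv2.resize(a,(400,400)),cv2.resize(b,(400,400))]),(800,400)))
E
python3 m.py d1.png
```

```text
12.8167 [ 0.5273488  -0.03689014  0.14230667] 98.41417193412781 [-0.77028016  4.50083413  7.5976794 ] [ 0.7196396   0.02224347 -0.02313605] 1.093568481468093
212 ((0.5281362533569336, -0.1272161304950714), (0.25390294194221497, 0.005157905165106058), 1.0211223363876343)
scene line 184 ((0.5308628678321838, -0.12791763246059418), (0.25641152262687683, 0.005497206933796406), 1.07381272315979)
299 [(136, 129, 124), (136, 129, 123), (138, 132, 127), (138, 131, 126), (170, 170, 175), (173, 162, 161), (149, 111, 94), (140, 84, 50), (140, 86, 54), (139, 86, 50)]
301 [(137, 133, 126), (136, 130, 125), (137, 131, 124), (141, 136, 133), (175, 176, 182), (158, 142, 138), (140, 92, 63), (139, 82, 50), (141, 84, 51), (138, 83, 50)]
```

View pics/d1.png

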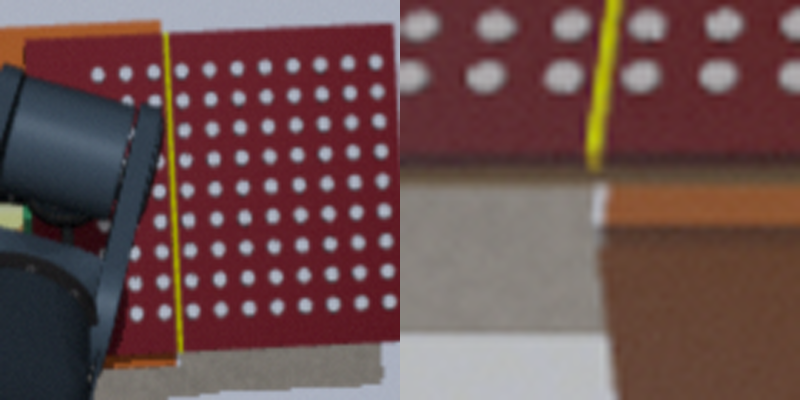

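Both views agree that the line is about 1 mm short of the edge: the line ends at (165, 35) and (180, 352) in the left crop and the strip is at (600, 205) in the right one. One last small step.

send_rows:
  commands: "0 0 0.05 0 0;0 0 0 0 0;0 0 0 0 0;0 0 0 0 0;0 0 0 0 0;0 0 0 0 0"

```text
t: 13.42
tcp_pos: [0.5273, -0.0373, 0.1424]
tool_rot: [1.0, 0.01, 0.001, -0.002]
force: [-0.4, 7.1, 8.0]
finger_gap: 0.074
gripper_force: 98.5
```

```bash
python3 m.py d2.png
```

```text
13.4167 [ 0.52733772 -0.03728777  0.1423655 ] 98.53029370307922 [-0.43211461  7.13284665  8.04506098] [ 0.9526688  -0.02199111  0.04674035] 1.0901432074242858
208 ((0.5280877351760864, -0.1275208294391632), (0.2537950873374939, 0.0052553764544427395), 1.0271852016448975)
scene line 182 ((0.5308698415756226, -0.12828120589256287), (0.25641247630119324, 0.005427204072475433), 1.094243049621582)
299 [(137, 131, 126), (137, 132, 126), (136, 131, 125), (138, 133, 127), (170, 170, 174), (173, 162, 161), (150, 112, 95), (140, 84, 52), (140, 85, 52), (141, 86, 51)]
301 [(138, 134, 127), (137, 131, 126), (135, 129, 124), (141, 136, 132), (176, 177, 182), (158, 141, 137), (142, 93, 68), (140, 84, 52), (140, 85, 52), (141, 85, 53)]
```

```bash
python3 -c "
from h import *
print(sign_off())"
```

```text
the job is handed in; nothing more can be done
None
```

The job is handed in: the drawer is fully shut with the stylus inside, and the panel is out flat with its yellow line within about 1 mm of the case's edge, still gripped and held down. It took about 13.5 s of robot time, and nothing else on the desk was touched.

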